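# Clamp an instrument case in its assembly jig with the eccentric cam

### The job

Lay the aluminium instrument case flat in the assembly jig on the bench, sockets pointing away from the end stop, and slide it home against both the fence and the end stop. Then turn the cam knob clockwise until its lobe bears on the case and holds it firmly, snug but not forced, and let go. Leave the other things on the bench alone.

Things in the scene. Friction and masses are not known exactly. Their poses are not given: they have to be found in the camera images.
- case: Loose instrument case of plain aluminium with black end plates, a closed block 120 mm long (x) by 60 wide (y) by 36 high, about 0.26 kg. Origin at the centre of its underside. Two brass sockets 10 mm thick stick out 9 mm from its -x end, 18 mm above its underside. It starts flat on the bench, its x axis within 55 degrees of the jig's x axis.
- jig: Assembly jig screwed to the bench (does not move): grey anodised aluminium plate 220 mm (x) by 180 (y) by 12 thick, origin at the centre of its underside. On it stand two dark steel stops, a fence along the +y side and an end stop at the +x side, and at the -y side the cam clamp.
- jig_fence (a point): Middle of the fence's inner face, where it meets the plate, axes as the jig's; 20 mm along x and 35 along y from the jig's origin. The fence is a bar 90 mm long (x), 14 thick (to the +y side of this face), 16 high: its top is 28 mm above the bench.
- jig_stop (a point): Middle of the end stop's inner face, where it meets the plate, axes as the jig's; 70 mm along x and 5 along y from the jig's origin. The stop is 40 mm wide (y), 14 thick (to the +x side of this face), 16 high: its top is 28 mm above the bench.
- jig_nest (a point): Point on the plate's upper face (12 mm above the bench; 10 mm along x, 5 along y from the jig's origin), axes as the jig's, where the case's origin lies when the case is fully home: its +x end on the end stop, its +y side on the fence, axes parallel to the jig's, sockets towards the jig's -x.
- cam_foot: The eccentric clamp. Its foot, a steel block 32 x 26 x 5 mm, is bolted in a slot in the plate along the jig's y; origin at the centre of the foot's underside, on the pivot axis, axes as the jig's. The bolt was set by hand: the axis lies 48 mm along x and 50.4 to 53.6 mm along -y from the jig's origin.
- cam_grip (a point): Middle of the cam's black bar grip, on the pivot axis, 64 mm above the bench; turns with the cam. The bar is 44 mm long (this point's x), 12 thick (y), 24 high (52 to 76 mm above the bench). Below the bar are a hub 18 mm in diameter and the round cam disc, all one piece.
- cam_lobe (a point): Centre of the cam disc, 23 mm above the bench, 8 mm off the pivot axis towards cam_grip's -y (the lobe side). The disc is steel, 52 mm in diameter, 12 mm thick (17 to 29 mm above the bench). Pressing on the case with 10 to 20 N is right; below 6 N the case is not held, above 40 N it gets marked.
- cam (a joint): Cam angle (rad), 0 to 2.8: 0 with the lobe straight away from the fence, growing clockwise from above; reaches 26 - 8 cos(angle) mm from the pivot towards the fence. Starts at 0.5 to 0.75; meets a case that is home at 1.45 to 1.95. Stiff pivot: turning takes 0.16 N m (at rest any less), it stays where left; each N of clamping adds about 0.023 N m, 0.01 rad past touch some 4 N.
- multimeter: Bystander: black multimeter lying on the bench, 170 x 85 x 42 mm, origin at the centre of its underside. Leave alone.
- tape_roll: Bystander: roll of tape lying flat, 84 mm in diameter, 24 mm high, origin at the centre of its underside. Leave alone.
- screwdriver: Bystander: screwdriver lying on the bench, 190 mm long, black handle, origin under its shaft line. Leave alone.
- screw_tray: Bystander: grey plastic tray of screws, 110 x 80 x 22 mm, origin at the centre of its underside. Leave alone.
Not all that is in view belongs to the job. What is shaped like the case but blue or red is not meant.

How it is judged:
By the outcome, as a careful person would: the job done as asked, in the order asked, and still so for the second after the job is handed in, with the robot touching nothing.
It also fails if it takes over 64 s, if anything falls off the work surface, if the arm or the gripper's body presses on something with over 40 N, if the wrist force passes 120 N, or if a joint passes its speed limit or range.

### The arm

A 7-joint arm with a two-finger parallel gripper is mounted at the origin on the work surface. World frame = base frame: x ahead of the robot, y to its left, z up, the work surface at z = 0. Lengths are in m, angles in rad, forces in N, time in s.
With the tool pointing down it reaches from about 0.4 to 0.875 m from the base axis. Payload 19.3 kg.
Tool frame: the origin (TCP) lies between the finger pads; the fingertips stand 17 mm ahead of it and the grasp point (between the pads) lies 2 mm behind it; z points along the fingers, x is the direction in which the jaws open and shut, and the axes are right-handed (so a half turn about z gives the same grasp; the last joint's range is limited). The gripper opens to 85 mm and grips with 20 to 120 N. Pads are 22 mm wide; open, the fingers measure 114 mm over their backs; the gripper's body (76 mm by 85 mm) begins 54 mm behind the grasp point. The pads swing forward as they close: fully open they stand 13 mm farther back than shut.
Start: joints at [-1.36, 0.521, -0.036, 1.599, 0.021, 1.021, -0.113], TCP at [0.173, 0.601, 0.248] pointing down, gripper open.
Joint ranges: [-2.91, 2.91], [-0.3, 2.13], [-1.5, 1.42], [0.17, 2.43], [-1.26, 4.41], [0.16, 1.93], [-2.52, 2.52]. Speed limits (rad/s): [1.89, 1.89, 2.39, 2.39, 3.01, 3.01, 3.01].

### API

Orientations are given as [roll, pitch, yaw] about the fixed x, y, z axes, in that order (R = Rz(yaw) Ry(pitch) Rx(roll)).
In Python, from workcell import bot gives the robot as it stands. The module is installed in compiled form; this text tells all that it offers.
- The arm moves only by the tool arm_command, never from a script. Its argument "targets" is a list of rows, each a list of 6 numbers: the shift along the tool's x, y, z in mm, then the turn, a rotation vector about the tool's x, y, z in degrees. In form: [[x, y, z, wx, wy, wz], ...]. A call has 1 to 8 rows; each row shifts and turns the pose as measured when the row begins, along the tool's axes as they then stand; what a row does not reach is not made up. A row lasts 1/10 s, in which the tool goes at most 50 mm and 8.59 degrees, less where a joint would pass 70% of its speed; a pose out of reach is approached as far as the arm can. A call is refused whole if a number of a shift passes 50 or a number of a turn 8.59, either way. A call with a gripper value outside its range is refused whole. "grip" is the opening in per cent of the stroke, from 0 (shut) to 100 (fully open), set as the call begins (left out, the last holds). The fingers move at their own pace and stop on an object; "grip_force" is the grip in N (left out, the last holds). Time passes only in rows, so rows that do not move let the fingers close. It gives the time, the measured TCP pose, the force and the opening at its end, in the units of the state.
- bot.observe(): the state, without advancing time (a new reading comes with each control period).
- bot.grab_frame(name): name is "scene" or "side" or "wrist"; returns a dict with "color" (420x560x3 uint8, red, green, blue), "depth" (420x560 float32, m along the optical axis (not along the pixel's ray), 0 where there is no reading), "fov_y" (degrees; the focal length in pixels is half the picture's height over the tangent of half this angle, whatever the lens; pixels are square), "cx", "cy" (the principal point, pixels), "R" (3x3) and "t" (3): a world point X has camera coordinates R X + t; the wrist camera has in their place "hand_eye" (4x4, takes a point from camera to tool coordinates, whose origin is the TCP and whose axes are the tool frame's). Camera axes: x right, y down, z forward; pixel columns grow to the right and rows downward; lengths in m; the calibration is good to about 2 mm. A picture is of the moment at which its call begins: read the wrist's pose just before it.
- bot.job_done(): hands the job in, once; it reports no verdict.
The state is a dict: "clock": time; "qpos": joint angles; "qd": joint speeds; "joint_efforts": joint torques, N m; "position": TCP position; "tool_rot": TCP orientation; "force": force on the tool from outside, world axes, zero at the start; "moment": the same for the moment, N m; "grip_width": finger opening in m.
Only numpy, scipy, OpenCV 4.12 (cv2) and the standard library are available. Lean on these libraries where they do the work, as an engineer would, in place of code of your own. Each camera call takes 0.05 s, during which the arm holds its last target. There are 200 camera calls.

## Working session

There is one attempt and no reset: what is moved stays moved. The work goes in short steps, Python scripts to look and compute and a tool call to move; the robot and the scene stay as the last step left them, time stands still between calls to the robot, and variables do not carry over. Pictures are saved under pics/ and viewed, about 8 in all and at most 12, crops included, and the job is handed in when it is done.

Besides the shell and the picture viewer there is one more tool, called after "Request:" as name(argument=value, ...), one argument or row to a line, values as JSON. arm_command: Moves the arm, as the interface text tells. Its arguments: {"type":"object","properties":{"targets":{"type":"array"},"grip":{"type":"number"},"grip_force":{"type":"number"}},"required":["targets"]}

```bash
mkdir -p pics; cat > h.py <<'E'
import numpy as np, cv2
from scipy.spatial.transform import Rotation as Ro
from workcell import bot
def tool():
    s=bot.observe(); return Ro.from_euler('xyz',s['tool_rot']).as_matrix(),np.array(s['position'])
def grab(n):
    R,p=tool(); f=bot.grab_frame(n)
    if n=='wrist':
        H=np.array(f['hand_eye']); f['Rw']=R@H[:3,:3]; f['tw']=R@H[:3,3]+p
    else:
        f['Rw']=np.array(f['R']).T; f['tw']=-f['Rw']@np.array(f['t'])
    f['f']=210/np.tan(np.radians(f['fov_y'])/2); return f
def ray(f,u,v): return f['Rw']@np.array([(u-f['cx'])/f['f'],(v-f['cy'])/f['f'],1])
def atz(f,u,v,z):
    d=ray(f,u,v); return f['tw']+d*(z-f['tw'][2])/d[2]
def cloud(f):
    v,u=np.mgrid[:420,:560]; d=f['depth']
    P=np.stack([(u-f['cx'])/f['f']*d,(v-f['cy'])/f['f']*d,d],-1)
    return P@f['Rw'].T+f['tw']
def save(f,n,crop=None,k=1):
    im=f['color'][:,:,::-1]
    if crop: im=im[crop[1]:crop[3],crop[0]:crop[2]]
    cv2.imwrite('pics/'+n,cv2.resize(im,None,fx=k,fy=k,interpolation=cv2.INTER_CUBIC))
E
python3 - <<'E'
from h import *
import pickle
print(bot.observe())
for n in ('scene','side'):
    f=grab(n); save(f,n+'1.png',k=1.4); pickle.dump(f,open(n+'.pkl','wb')); print(n,f['tw'],f['fov_y'],f['cx'],f['cy'])
E
```

```text
{'clock': 0.0, 'qpos': array([-1.3602015 ,  0.52201049, -0.0363073 ,  1.60000602,  0.02124187,
        1.02106228, -0.11280085]), 'qd': array([ 0.00164844,  0.00071576,  0.00032565,  0.000365  , -0.00113974,
        0.00014883, -0.00071023]), 'joint_efforts': array([ 8.30592962e-04, -9.27125216e+01,  1.98035404e+00, -3.69922256e+01,
        1.78647588e-02,  8.30108591e-03,  2.20663662e-05]), 'position': array([0.17316955, 0.60021161, 0.24772886]), 'tool_rot': array([3.14146989e+00, 1.09373270e-03, 1.28999505e+00]), 'force': array([ 0.89377143, -0.73379738, -0.87043182]), 'moment': array([-0.0139157 ,  0.00165597, -0.05356368]), 'grip_width': 0.08558615069830956}
scene [ 1.11963408 -0.99223424  0.88411718] 48.10345571201003 280.23982869830365 206.0520067795592
side [0.31033326 0.68307753 0.92462398] 53.67885953441957 281.4675937058449 209.29081434272447
```

View pics/scene1.png

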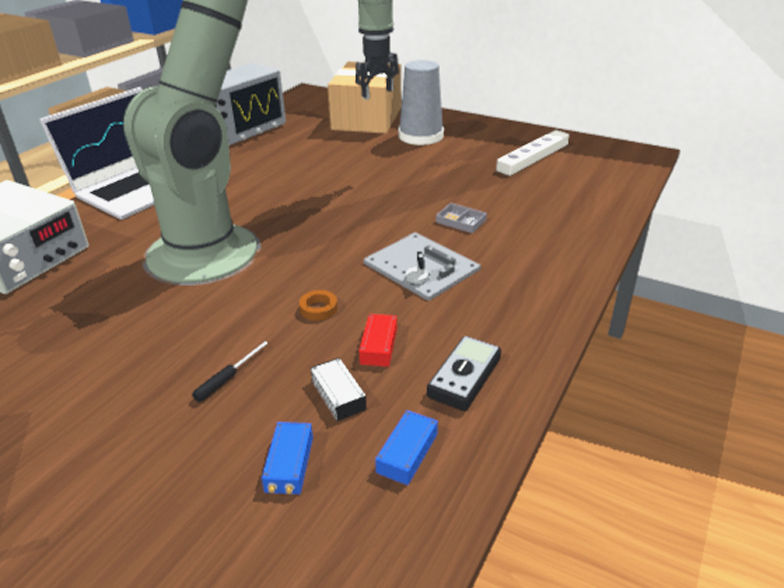

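View pics/side1.png

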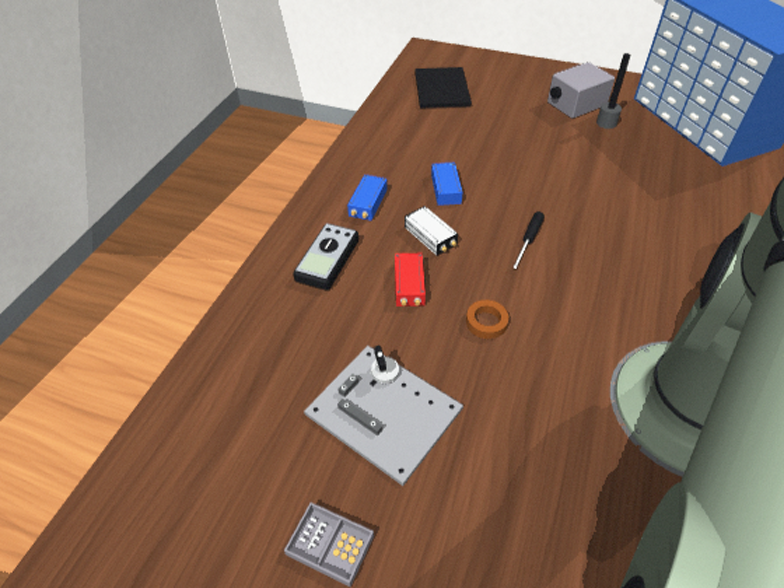

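The aluminium case is at side (431,231), with its sockets at (450,243). The jig's top corners are at about (304,410), (369,347), (462,405) and (403,484), the fence at (361,416), the end stop at (349,384) and the cam at (383,365).

```bash
python3 - <<'E'
from h import *
import pickle
f=pickle.load(open('side.pkl','rb'))
for nm,L,z in (('jig',[(304,410),(369,347),(462,405),(403,484)],.012),('sock',[(442,249),(454,243)],.018)):
    P=[atz(f,u/1.4,v/1.4,z) for u,v in L]; print(nm,np.round(P,4).tolist(),np.mean(P,0).round(4))
g=pickle.load(open('scene.pkl','rb'))
for n,f in(('side',f),('scene',g)):
  C=cloud(f); c=f['color'].astype(int); sat=c.max(-1)-c.min(-1); 
  m=(sat<40)&(abs(C[...,2]-.036)<.006)&(C[...,0]>.3)&(f['depth']>0)&(C[...,1]<0)
  k,lab,st,ce=cv2.connectedComponentsWithStats(m.astype(np.uint8))
  for i in range(1,k):
    if st[i,4]>60:
        P=C[lab==i]; print(n,st[i].tolist(),P.mean(0).round(4),cv2.minAreaRect((P[:,:2]*1000).astype(np.float32)))
  m=(abs(C[...,2]-.012)<.006)&(sat<40)&(C[...,0]>.3)&(f['depth']>0)
  k,lab,st,ce=cv2.connectedComponentsWithStats(m.astype(np.uint8))
  i=1+st[1:,4].argmax();P=C[lab==i];print(n,'jig',st[i].tolist(),cv2.minAreaRect((P[:,:2]*1000).astype(np.float32)))
E
```

```text
jig [[0.6498, 0.251, 0.012], [0.5923, 0.0841, 0.012], [0.3889, 0.1459, 0.012], [0.4389, 0.3187, 0.012]] [0.5175 0.1999 0.012 ]
sock [[0.5374, -0.2146, 0.018], [0.5178, -0.2419, 0.018]] [ 0.5276 -0.2282  0.018 ]
side [0, 0, 76, 46, 228] [ 2.0922 -0.7648  0.0359] ((2091.931396484375, -784.0743408203125), (503.92877197265625, 21.78173828125), 89.85989379882812)
side [393, 68, 33, 10, 84] [ 0.3582 -0.8882  0.036 ] ((359.955322265625, -883.5095825195312), (125.01561737060547, 53.79362106323242), 7.544296741485596)
side [289, 147, 38, 29, 497] [ 0.5805 -0.2629  0.034 ] ((581.67041015625, -264.7392578125), (63.765689849853516, 125.41764068603516), 56.256839752197266)
side [210, 160, 45, 42, 936] [ 0.7695 -0.1058  0.0343] ((769.6161499023438, -110.46134948730469), (166.71072387695312, 83.50518798828125), 88.97518157958984)
side jig [217, 247, 114, 99, 5068] ((519.37939453125, 198.27256774902344), (182.74026489257812, 221.77536010742188), 72.75884246826172)
scene [306, 241, 52, 47, 1235] [ 0.7769 -0.1213  0.0362] ((775.0133666992188, -114.2103042602539), (172.13040161132812, 83.09449768066406), 89.29121398925781)
scene [222, 256, 40, 37, 797] [ 0.5873 -0.2699  0.0365] ((583.205322265625, -266.44195556640625), (61.73583221435547, 126.62203979492188), 56.852935791015625)
scene jig [260, 167, 84, 47, 1660] ((521.1063232421875, 198.30740356445312), (188.04751586914062, 229.8932342529297), 73.83494567871094)
```

```bash
cat >> h.py <<'E'
def plan(x,y,z,yawdeg):
    R,p=tool(); d=R.T@(np.array([x,y,z])-p)*1000
    Rt=Ro.from_euler('xyz',[np.pi,0,np.radians(yawdeg)]).as_matrix()
    print('shift mm',d.round(1),'turn deg',np.degrees(Ro.from_matrix(R.T@Rt).as_rotvec()).round(2), '|shift in target frame',(Rt.T@(np.array([x,y,z])-p)*1000).round(1))
def st():
    s=bot.observe(); print('t',round(s['clock'],2),'p',s['position'].round(4),'rpy',np.degrees(s['tool_rot']).round(2),'F',s['force'].round(1),'M',s['moment'].round(2),'w',round(s['grip_width'],4))
E
python3 - <<'E'
from h import *
f=grab('wrist'); print(np.array(f['hand_eye']).round(3),f['fov_y'],f['cx'],f['cy'])
plan(.52,.2,.30,73)
E
```

```text
[[ 1.     0.001 -0.     0.001]
 [-0.001  0.955  0.296 -0.076]
 [ 0.001 -0.296  0.955 -0.125]
 [ 0.     0.     0.     1.   ]] 63.97677204127368 274.20496248084504 207.6402436173602
shift mm [-288.5  444.2  -51.9] turn deg [0.   0.05 0.91] |shift in target frame [-281.4  448.7  -52.1]
```

Request:
arm_command(
  targets=[
    [-29,41,-5,0,0,0.1],
    [-29,41,-5,0,0,0.1],
    [-29,41,-5,0,0,0.1],
    [-29,41,-5,0,0,0.1],
    [-29,41,-5,0,0,0.1],
    [-29,41,-5,0,0,0.1],
    [-29,41,-5,0,0,0.1],
    [-29,41,-5,0,0,0.1],
  ],
)

```text
clock: 0.95
position: [0.4172, 0.2887, 0.2852]
tool_rot: [-3.139, 0.003, 1.287]
force: [0.5, 0.7, 0.4]
grip_width: 0.0852
```

Request:
arm_command(
  targets=[
    [-29,37,-5,0,0,0],
    [-29,37,-5,0,0,0],
    [0,0,0,0,0,0],
    [0,0,0,0,0,0],
  ],
)

```text
clock: 1.35
position: [0.4772, 0.2022, 0.2962]
tool_rot: [-3.141, 0.004, 1.277]
force: [-0.4, 0.7, -0.1]
grip_width: 0.0858
```

```bash
python3 - <<'E'
from h import *
import pickle
st(); f=grab('wrist'); save(f,'w1.png',k=1.4); pickle.dump(f,open('w1.pkl','wb'))
E
```

```text
t 1.35 p [0.4772 0.2022 0.2962] rpy [-179.96    0.2    73.16] F [-0.4  0.7 -0.1] M [0.03 0.03 0.04] w 0.0858
```

View pics/w1.png

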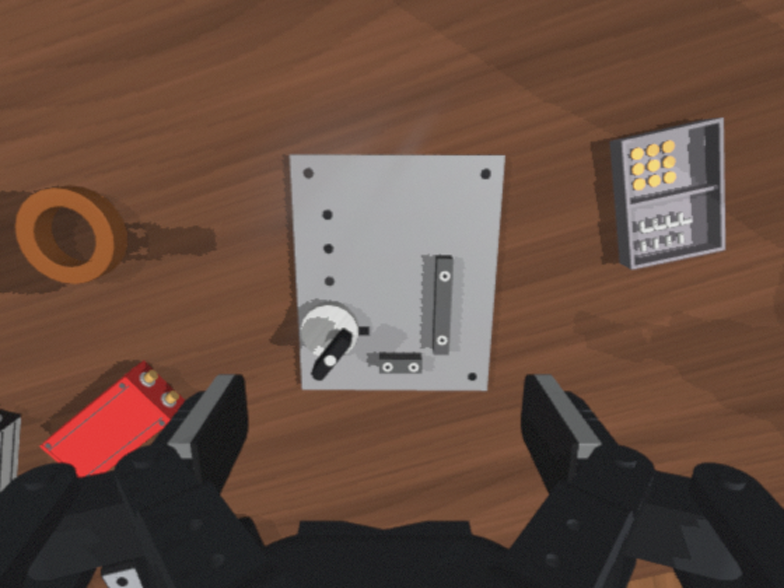

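Wrist picture: the plate's corners are at (290,155), (505,155), (488,390) and (303,390), the fence at (442,305), the end stop at (400,362), and the cam bar runs from (316,376) to (347,333). I'll enlarge this for accuracy.

```bash
python3 - <<'E'
from h import *
import pickle
f=pickle.load(open('w1.pkl','rb')); save(f,'w1c.png',(200,105,365,285),3.3)
P=np.array([atz(f,u/1.4,v/1.4,.012) for u,v in [(290,155),(505,155),(488,390),(303,390)]])
print(P.round(4),P.mean(0).round(4)); 
for a,b in((0,3),(1,2),(0,1),(3,2)): d=P[b]-P[a]; print(np.linalg.norm(d),np.degrees(np.arctan2(d[1],d[0])))
E
```

```text
[[0.3898 0.1462 0.012 ]
 [0.4416 0.3181 0.012 ]
 [0.6519 0.2548 0.012 ]
 [0.6003 0.0824 0.012 ]] [0.5209 0.2004 0.012 ]
0.21999649874608854 -16.860170921744672
0.2195882571705382 -16.735369617731212
0.179542072601973 73.22457170945584
0.18002144449577157 73.35444416719676
```

View pics/w1c.png

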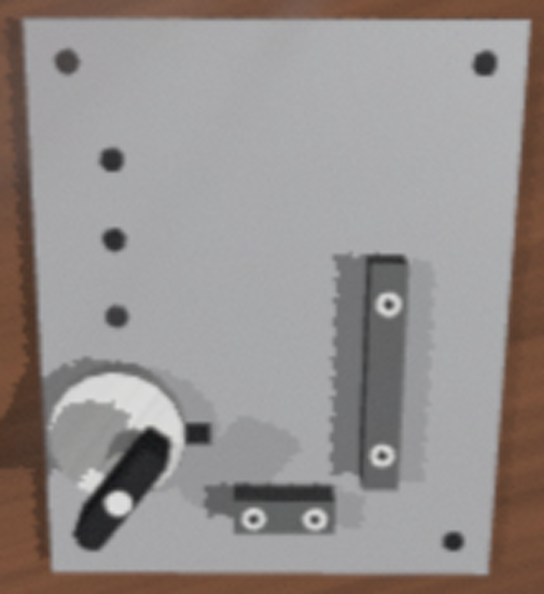

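```bash
python3 - <<'E'
from h import *
import pickle
f=pickle.load(open('w1.pkl','rb'))
c,s=np.cos(np.radians(-16.75)),np.sin(np.radians(-16.75)); J=np.array([.5209,.2004])
def tojig(P): d=P[:2]-J; return np.array([c*d[0]+s*d[1],-s*d[0]+c*d[1]])*1000
for n,u,v,z in(('cam',118,503,.076),('e1',155,440,.076),('e2',92,540,.076),('fence',366,264,.028),('fence',361,490,.028),('stop',234,500,.028),('stop',333,500,.028)):
    print(n,tojig(atz(f,200+u/3.3,105+v/3.3,z)).round(1))
plan(.557,-.249,.28,56.5)
E
```

```text
cam [ 47.7 -54.4]
e1 [ 24.5 -41.2]
e2 [ 61.7 -63.8]
fence [-24.6  32.8]
fence [65.  33.7]
stop [ 69.4 -15.5]
stop [69.3 22.9]
shift mm [-408.5  207.    17.7] turn deg [1.000e-02 2.200e-01 1.666e+01] |shift in target frame [-332.1  315.4   16.2]
```

Request:
arm_command(
  targets=[
    [-40,24,2,0,0,2],
    [-40,24,2,0,0,2],
    [-40,24,2,0,0,2],
    [-40,26,2,0,0,2],
    [-40,26,2,0,0,2],
    [-40,28,2,0,0,2],
    [-40,28,2,0,0,2],
    [-40,30,2,0,0,2],
  ],
)

```text
clock: 2.2
position: [0.5424, -0.1712, 0.2791]
tool_rot: [-3.139, 0.0, 1.015]
force: [1.1, 1.2, 1.3]
grip_width: 0.0851
```

```bash
python3 - <<'E'
from h import *
plan(.557,-.249,.25,56.5)
E
```

```text
shift mm [-58.3  53.5  29. ] turn deg [-0.13  0.03  1.65] |shift in target frame [-56.8  55.1  29.1]
```

Request:
arm_command(
  targets=[
    [-29,27,15,0,0,1],
    [-29,27,15,0,0,1],
    [0,0,0,0,0,0],
    [0,0,0,0,0,0],
  ],
)

```text
clock: 2.6
position: [0.5575, -0.2546, 0.2464]
tool_rot: [-3.139, 0.002, 0.976]
force: [-0.1, 1.2, -0.1]
grip_width: 0.0853
```

```bash
python3 - <<'E'
from h import *
import pickle
st(); f=grab('wrist'); save(f,'w2.png',k=1.4); pickle.dump(f,open('w2.pkl','wb'))
C=cloud(f); c=f['color'].astype(int); sat=c.max(-1)-c.min(-1)
m=(sat<40)&(abs(C[...,2]-.036)<.004)&(np.hypot(C[...,0]-.582,C[...,1]+.265)<.09)
P=C[m]; print(len(P),cv2.minAreaRect((P[:,:2]*1000).astype(np.float32)))
E
```

```text
t 2.6 p [ 0.5575 -0.2546  0.2464] rpy [-1.7984e+02  1.3000e-01  5.5910e+01] F [-0.1  1.2 -0.1] M [ 0.03 -0.01 -0.04] w 0.0853
6271 ((582.6124877929688, -265.0636901855469), (60.09836196899414, 120.42312622070312), 56.98468780517578)
```

View pics/w2.png

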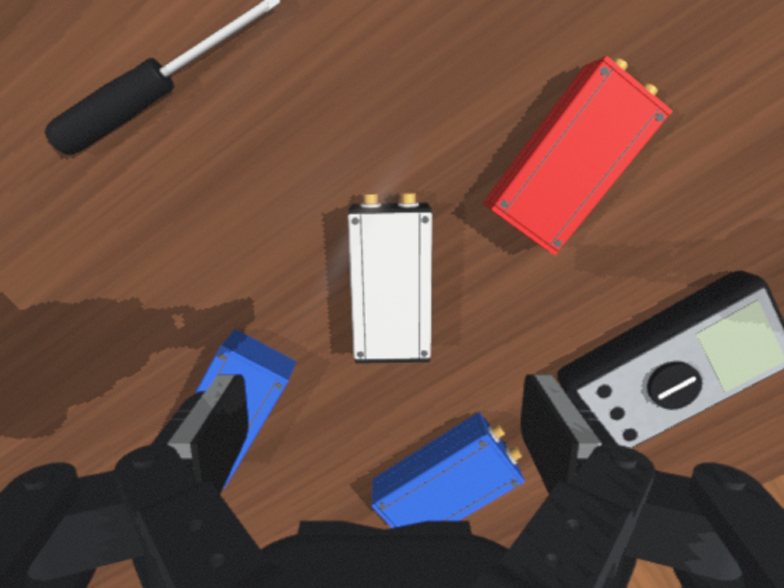

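```bash
python3 - <<'E'
from h import *
import pickle
f=pickle.load(open('w2.pkl','rb'));R,p=tool()
T=(cloud(f)-p)@R*1000
m=(f['depth']>0)&(abs(T[...,1])<16)&(abs(T[...,0])<62)&(T[...,2]<60)
P=T[m]
for s in(-1,1):
    Q=P[P[:,0]*s>0]; print(len(Q),'z tip',np.percentile(Q[:,2],[50,95,99,100]).round(1),'x',np.percentile(Q[:,0],[0,5,95,100]).round(1))
    q=Q[Q[:,2]>Q[:,2].max()-6]; print(q.mean(0), q.min(0),q.max(0))
a=np.radians(57);ty=np.array([np.sin(a),-np.cos(a)]);C=np.array([.5826,-.2651])
g=C-.02*ty; print(g); plan(g[0],g[1],.10,57); plan(g[0],g[1],.037,57)
E
```

```text
14007 z tip [-49.2  -7.9   0.7   5.2] x [-62.  -61.   -3.7  -0. ]
[-42.26368049  -1.68607878   1.55660525] [-48.17261457 -11.16652511  -0.75833635] [-41.15607448  11.03622179   5.21558846]
12861 z tip [-48.9  -7.2   0.9   5.1] x [ 0.   3.5 61.2 62. ]
[44.35534903 -2.01395136  1.47267926] [ 43.34749851 -11.38441568  -0.90182874] [50.54907693 11.18394569  5.09181334]
[ 0.56582659 -0.25420722]
shift mm [  5.5   7.3 146.4] turn deg [-0.17  0.14 -1.08] |shift in target frame [  5.    7.  146.5]
shift mm [  5.7   7.5 209.4] turn deg [-0.17  0.14 -1.08] |shift in target frame [  5.    7.  209.5]
```

Request:
arm_command(
  targets=[
    [3,4,40,0,0,-0.5],
    [3,4,40,0,0,-0.6],
    [0,0,40,0,0,0],
    [0,0,35,0,0,0],
    [0,0,25,0,0,0],
    [0,0,0,0,0,0],
  ],
)

```text
clock: 3.25
position: [0.572, -0.2435, 0.0639]
tool_rot: [3.14, -0.003, 1.009]
force: [0.2, 0.3, 0.6]
grip_width: 0.0857
```

```bash
python3 - <<'E'
from h import *
st();plan(.5658,-.2542,.030,57)
E
```

```text
t 3.25 p [ 0.572  -0.2435  0.0639] rpy [179.9   -0.18  57.84] F [0.2 0.3 0.6] M [-0.    0.06 -0.01] w 0.0857
shift mm [-12.5   0.4  33.9] turn deg [ 0.1  -0.18  0.84] |shift in target frame [-12.4   0.7  33.9]
```

Request:
arm_command(
  targets=[
    [-12,0,0,0,0,0.8],
    [0,0,0,0,0,0],
    [0,0,15,0,0,0],
    [0,0,12,0,0,0],
    [0,0,4,0,0,0],
    [0,0,0,0,0,0],
  ],
)

```text
clock: 3.85
position: [0.5684, -0.2534, 0.0369]
tool_rot: [3.133, -0.005, 0.997]
force: [0.2, 0.1, 0.9]
grip_width: 0.0851
```

```bash
python3 - <<'E'
from h import *
st();plan(.5658,-.2542,.030,57)
E
```

```text
t 3.85 p [ 0.5684 -0.2534  0.0369] rpy [179.51  -0.31  57.11] F [0.2 0.1 0.9] M [-0.03  0.03  0.05] w 0.0851
shift mm [-2.1 -1.8  6.9] turn deg [ 0.49 -0.31  0.11] |shift in target frame [-2.  -1.8  6.9]
```

Request:
arm_command(
  targets=[
    [-2,-2,7,0.4,-0.3,0],
    [0,0,0,0,0,0],
    [0,0,0,0,0,0],
  ],
)

```text
clock: 4.15
position: [0.5656, -0.2542, 0.0296]
tool_rot: [3.141, 0.0, 0.997]
force: [0.2, -0.0, 0.0]
grip_width: 0.0852
```

Request:
arm_command(
  targets=[
    [0,0,0,0,0,0],
    [0,0,0,0,0,0],
    [0,0,0,0,0,0],
    [0,0,0,0,0,0],
    [0,0,0,0,0,0],
    [0,0,0,0,0,0],
  ],
  grip=50,
  grip_force=40,
)

```text
clock: 4.75
position: [0.5657, -0.2542, 0.0301]
tool_rot: [3.14, 0.0, 0.997]
force: [0.9, 0.2, -1.5]
grip_width: 0.0592
```

```bash
python3 - <<'E'
from h import *
st();plan(.5658,-.2542,.030,57)
E
```

```text
t 4.75 p [ 0.5657 -0.2542  0.0301] rpy [1.7992e+02 1.0000e-02 5.7110e+01] F [ 0.9  0.2 -1.5] M [-0.05 -0.05 -0.09] w 0.0592
shift mm [0.1 0.1 0.1] turn deg [0.08 0.01 0.11] |shift in target frame [0.1 0.1 0.1]
```

Request:
arm_command(
  targets=[
    [0,0,-20,0,0,0],
    [0,0,-40,0,0,0],
    [0,0,-40,0,0,0],
    [0,0,-20,0,0,0],
    [0,0,0,0,0,0],
  ],
)

```text
clock: 5.25
position: [0.5644, -0.2536, 0.1527]
tool_rot: [-3.139, 0.001, 0.997]
force: [0.1, -0.2, -2.4]
grip_width: 0.0592
```

```bash
cat >> h.py <<'E'
JY=-16.75
def jw(x,y):
    c,s=np.cos(np.radians(JY)),np.sin(np.radians(JY)); return np.array([.5209,.2004])+np.array([c*x-s*y,s*x+c*y])/1000
def jp(x,y,z,dyaw=0): w=jw(x,y); plan(w[0],w[1],z,90+JY+dyaw)
def stj():
    st(); c,s=np.cos(np.radians(JY)),np.sin(np.radians(JY)); d=tool()[1][:2]-np.array([.5209,.2004]); print('jig xy',(1000*np.array([c*d[0]+s*d[1],-s*d[0]+c*d[1]])).round(1))
    F=bot.observe()['force']; print('Fjig',round(c*F[0]+s*F[1],1),round(-s*F[0]+c*F[1],1),round(F[2],1))
E
python3 - <<'E'
from h import *
stj(); jp(-22,2,.15)
E
```

```text
t 5.25 p [ 0.5644 -0.2536  0.1527] rpy [-1.7986e+02  6.0000e-02  5.7100e+01] F [ 0.1 -0.2 -2.4] M [ 0.03  0.02 -0.06] w 0.0592
jig xy [ 172.5 -422.2]
Fjig 0.2 -0.2 -2.4
shift mm [ 353.4 -304.8    3. ] turn deg [ -0.14   0.04 -16.15] |shift in target frame [ 424.2 -194.5    2.7]
```

Request:
arm_command(
  targets=[
    [34,-27,0,0,0,-1.8],
    [35,-27,0,0,0,-1.8],
    [36,-25,0,0,0,-1.8],
    [37,-24,0,0,0,-1.8],
    [38,-22,0,0,0,-1.8],
    [38,-20,0,0,0,-1.8],
    [38,-20,0,0,0,-1.8],
    [38,-20,0,0,0,-1.8],
  ],
)

```text
clock: 6.05
position: [0.5256, 0.0987, 0.144]
tool_rot: [-3.134, 0.006, 1.248]
force: [0.8, -0.4, -1.9]
grip_width: 0.0592
```

```bash
python3 - <<'E'
from h import *
stj(); jp(-22,2,.15)
E
```

```text
t 6.05 p [0.5256 0.0987 0.144 ] rpy [-179.59    0.36   71.49] F [ 0.8 -0.4 -1.9] M [ 0.05 -0.06 -0.01] w 0.0592
jig xy [ 33.8 -96. ]
Fjig 0.9 -0.1 -1.9
shift mm [ 96.2 -58.8  -6.2] turn deg [-0.42  0.35 -1.76] |shift in target frame [ 98.  -55.8  -6. ]
```

Request:
arm_command(
  targets=[
    [35,-20,0,-0.3,0.3,-1],
    [35,-20,0,0,0,-0.7],
    [20,-14,0,0,0,0],
    [0,0,0,0,0,0],
    [0,0,0,0,0,0],
  ],
)

```text
clock: 6.55
position: [0.4956, 0.2114, 0.1378]
tool_rot: [-3.134, 0.003, 1.29]
force: [0.2, -1.1, -2.8]
grip_width: 0.0593
```

```bash
python3 - <<'E'
from h import *
stj(); jp(-22,2,.15); f=grab('wrist'); save(f,'w3.png',k=1.4)
import pickle; pickle.dump(f,open('w3.pkl','wb'))
E
```

```text
t 6.55 p [0.4956 0.2114 0.1378] rpy [-179.54    0.19   73.91] F [ 0.2 -1.1 -2.8] M [-0.08  0.01  0.01] w 0.0593
jig xy [-27.3   3.2]
Fjig 0.5 -1.0 -2.8
shift mm [ -1.3   5.2 -12.2] turn deg [-0.46  0.19  0.66] |shift in target frame [ -1.2   5.3 -12.2]
```

View pics/w3.png

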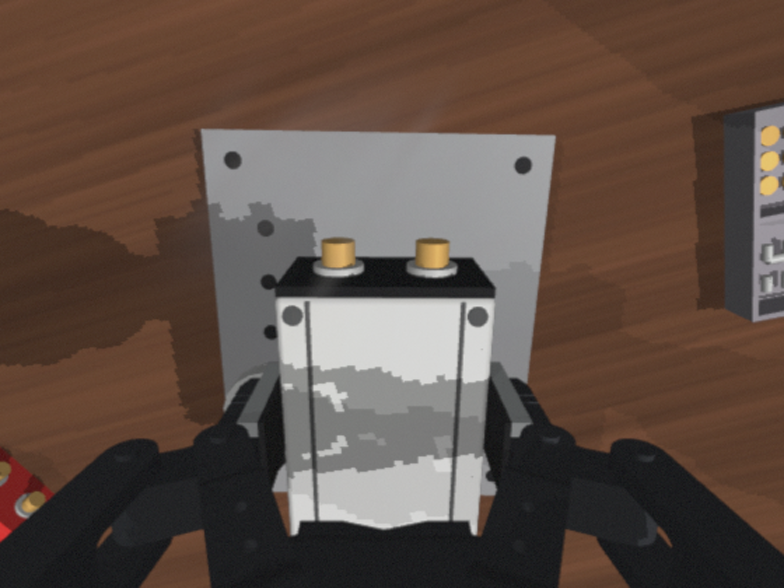

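The case is held square, its sockets towards the jig's -x at (338,252) and (432,252). I'm shifting slightly away from the fence, levelling, and lowering.

Request:
arm_command(
  targets=[
    [-3,3,5,-0.4,0.2,0.6],
    [0,0,0,0,0,0],
  ],
)

```text
clock: 6.8
position: [0.4981, 0.2053, 0.1317]
tool_rot: [-3.141, 0.001, 1.276]
force: [0.3, -0.2, -2.7]
grip_width: 0.059
```

```bash
python3 - <<'E'
from h import *
stj(); jp(-24,0,.05)
E
```

```text
t 6.8 p [0.4981 0.2053 0.1317] rpy [-1.7995e+02  3.0000e-02  7.3090e+01] F [ 0.3 -0.2 -2.7] M [0.01 0.03 0.  ] w 0.059
jig xy [-23.2  -1.9]
Fjig 0.3 -0.1 -2.7
shift mm [ 2.  -0.7 81.7] turn deg [-0.05  0.03 -0.16] |shift in target frame [ 1.9 -0.8 81.7]
```

Request:
arm_command(
  targets=[
    [1,0,22,0,0,-0.1],
    [1,0,22,0,0,-0.1],
    [0,0,18,0,0,0],
    [0,0,12,0,0,0],
    [0,0,0,0,0,0],
    [0,0,0,0,0,0],
  ],
)

```text
clock: 7.4
position: [0.5011, 0.2022, 0.0555]
tool_rot: [3.14, 0.0, 1.271]
force: [-0.2, 0.6, -2.2]
grip_width: 0.0591
```

```bash
python3 - <<'E'
from h import *
stj(); jp(-22,0,.043)
E
```

```text
t 7.4 p [0.5011 0.2022 0.0555] rpy [1.7992e+02 2.0000e-02 7.2810e+01] F [-0.2  0.6 -2.2] M [-0.01  0.04 -0.08] w 0.0591
jig xy [-19.4  -4. ]
Fjig -0.4 0.5 -2.2
shift mm [ 4.  -2.6 12.5] turn deg [ 0.08  0.02 -0.44] |shift in target frame [ 4.  -2.6 12.5]
```

Request:
arm_command(
  targets=[
    [5,-2,0,0,0,-0.4],
    [0,0,0,0,0,0],
    [0,0,7,0,0,0],
    [0,0,0,0,0,0],
  ],
)

```text
clock: 7.8
position: [0.5019, 0.2087, 0.0503]
tool_rot: [3.138, -0.002, 1.278]
force: [-0.7, 0.1, -2.2]
grip_width: 0.059
```

```bash
python3 - <<'E'
from h import *
stj(); jp(-22,0,.043)
E
```

```text
t 7.8 p [0.5019 0.2087 0.0503] rpy [ 1.7978e+02 -1.3000e-01  7.3250e+01] F [-0.7  0.1 -2.2] M [ 0.03  0.09 -0.03] w 0.059
jig xy [-20.6   2.4]
Fjig -0.7 -0.1 -2.2
shift mm [-2.5 -1.4  7.3] turn deg [ 0.22 -0.13  0.  ] |shift in target frame [-2.4 -1.4  7.3]
```

Request:
arm_command(
  targets=[
    [-2,-1,3,0.2,-0.1,0],
    [0,0,2.5,0,0,0],
    [0,0,2,0,0,0],
    [0,0,0,0,0,0],
  ],
)

```text
clock: 8.2
position: [0.5002, 0.2068, 0.0422]
tool_rot: [3.141, -0.0, 1.278]
force: [-0.9, 0.9, -1.4]
grip_width: 0.0588
```

```bash
python3 - <<'E'
from h import *
stj()
E
```

```text
t 8.2 p [0.5002 0.2068 0.0422] rpy [ 1.7999e+02 -2.0000e-02  7.3250e+01] F [-0.9  0.9 -1.4] M [-0.    0.14 -0.06] w 0.0588
jig xy [-21.7   0.2]
Fjig -1.2 0.6 -1.4
```

Request:
arm_command(
  targets=[
    [0,5,0,0,0,0],
    [0,3,0,0,0,0],
    [0,0,0,0,0,0],
  ],
)

```text
clock: 8.5
position: [0.5087, 0.2043, 0.0423]
tool_rot: [3.141, -0.0, 1.278]
force: [0.4, -0.6, -3.2]
grip_width: 0.0592
```

Request:
arm_command(
  targets=[
    [0,1,0,0,0,0],
    [0,1,0,0,0,0],
    [0,0,0,0,0,0],
  ],
)

```text
clock: 8.8
position: [0.5108, 0.2036, 0.0423]
tool_rot: [3.142, -0.0, 1.278]
force: [-0.9, -0.6, -1.7]
grip_width: 0.0589
```

```bash
python3 - <<'E'
from h import *
stj()
E
```

```text
t 8.8 p [0.5108 0.2036 0.0423] rpy [ 1.800e+02 -2.000e-02  7.324e+01] F [-0.9 -0.6 -1.7] M [0.05 0.23 0.  ] w 0.0589
jig xy [-10.6   0.1]
Fjig -0.7 -0.8 -1.7
```

Request:
arm_command(
  targets=[
    [0,1,0,0,0,0],
    [0,0,0,0,0,0],
  ],
)

```text
clock: 9.0
position: [0.5107, 0.2036, 0.0422]
tool_rot: [-3.14, 0.0, 1.279]
force: [1.2, 0.1, -0.5]
grip_width: 0.0592
```

Request:
arm_command(
  targets=[
    [0,1,0,0,0,0],
    [0,0,0,0,0,0],
  ],
)

```text
clock: 9.2
position: [0.5108, 0.2036, 0.0422]
tool_rot: [-3.138, 0.001, 1.279]
force: [0.2, -1.2, -0.2]
grip_width: 0.0593
```

```bash
python3 - <<'E'
from h import *
stj()
E
```

```text
t 9.2 p [0.5108 0.2036 0.0422] rpy [-1.798e+02  4.000e-02  7.329e+01] F [ 0.2 -1.2 -0.2] M [-0.15 -0.18 -0.12] w 0.0593
jig xy [-10.6   0.1]
Fjig 0.5 -1.1 -0.2
```

Request:
arm_command(
  targets=[
    [0,3,0,0,0,0],
  ],
)

```text
clock: 9.3
position: [0.511, 0.2035, 0.042]
tool_rot: [-3.133, 0.002, 1.28]
force: [-28.0, 4.4, 14.4]
grip_width: 0.059
```

```bash
python3 - <<'E'
from h import *
stj()
E
```

```text
t 9.3 p [0.511  0.2035 0.042 ] rpy [-1.7952e+02  1.2000e-01  7.3350e+01] F [-28.    4.4  14.4] M [ 0.77  5.47 -0.77] w 0.059
jig xy [-10.4   0.1]
Fjig -28.1 -3.9 14.4
```

Request:
arm_command(
  targets=[
    [0,0,0,-0.4,0.1,0],
    [2,0,0,0,0,0],
    [1.5,0,0,0,0,0],
    [0,0,0,0,0,0],
  ],
)

```text
clock: 9.7
position: [0.5117, 0.2065, 0.0421]
tool_rot: [-3.139, 0.001, 1.279]
force: [-3.9, -0.9, 0.0]
grip_width: 0.0593
```

Request:
arm_command(
  targets=[
    [2,0,0,0,0,0],
  ],
)

```text
clock: 9.8
position: [0.5117, 0.2068, 0.042]
tool_rot: [-3.138, 0.004, 1.278]
force: [-9.5, -17.5, 15.7]
grip_width: 0.0593
```

```bash
python3 - <<'E'
from h import *
stj()
E
```

```text
t 9.8 p [0.5117 0.2068 0.042 ] rpy [-179.81    0.21   73.22] F [ -9.5 -17.5  15.7] M [-3.65  2.04 -0.36] w 0.0593
jig xy [-10.6   3.5]
Fjig -4.0 -19.5 15.7
```

Request:
arm_command(
  targets=[
    [0.5,1,0,0,0,0],
    [0.5,0.5,0,0,0,0],
    [0,0,0,0,0,0],
  ],
)

```text
clock: 10.1
position: [0.5118, 0.2067, 0.0422]
tool_rot: [-3.135, 0.006, 1.278]
force: [-0.9, -0.7, 1.4]
grip_width: 0.0592
```

Request:
arm_command(
  targets=[
    [0,0,0,0,0,0],
    [0,0,0,0,0,0],
    [0,0,0,0,0,0],
    [0,0,0,0,0,0],
  ],
  grip=100,
)

```text
clock: 10.5
position: [0.5134, 0.2073, 0.0426]
tool_rot: [-3.137, 0.004, 1.278]
force: [0.2, 0.1, -0.9]
grip_width: 0.0855
```

Request:
arm_command(
  targets=[
    [0,0,-20,0,0,0],
    [0,0,-40,0,0,0],
    [0,0,-40,0,0,0],
    [0,0,0,0,0,0],
    [0,0,0,0,0,0],
  ],
)

```text
clock: 11.0
position: [0.514, 0.2076, 0.1456]
tool_rot: [-3.137, 0.005, 1.278]
force: [-0.4, 0.3, -1.3]
grip_width: 0.0851
```

```bash
python3 - <<'E'
from h import *
stj(); f=grab('wrist'); save(f,'w4.png',k=1.4)
import pickle; pickle.dump(f,open('w4.pkl','wb'))
C=cloud(f); m=(abs(C[...,2]-.048)<.004)&(f['depth']>0)
d=C[...,:2]-np.array([.5209,.2004]); c,s=np.cos(np.radians(JY)),np.sin(np.radians(JY))
X=1000*(c*d[...,0]+s*d[...,1]);Y=1000*(-s*d[...,0]+c*d[...,1])
m&=(X>-60)&(X<90)&(abs(Y)<45); P=np.stack([X[m],Y[m]],1).astype(np.float32)
print(len(P),cv2.minAreaRect(P),P.min(0),P.max(0))
# edge slopes: +y edge per x bin
for a in range(-50,72,15):
    q=P[(P[:,0]>a)&(P[:,0]<a+15)]
    if len(q): print(a,q[:,1].min().round(1),q[:,1].max().round(1))
E
```

```text
t 11.0 p [0.514  0.2076 0.1456] rpy [-179.73    0.26   73.22] F [-0.4  0.3 -1.3] M [-0.   -0.04 -0.01] w 0.0851
jig xy [-8.7  4.8]
Fjig -0.5 0.2 -1.3
12992 ((10.115131378173828, 3.9889869689941406), (60.19063186645508, 121.27892303466797), 89.76207733154297) [-50.62322  -26.283407] [70.72326  34.290165]
-50 -25.7 34.3
-35 -25.7 34.2
-20 -25.9 34.1
-5 -26.0 33.8
10 -25.9 34.0
25 -26.1 34.0
40 -26.3 33.9
55 -25.8 33.4
70 -5.1 15.8
```

View pics/w4.png

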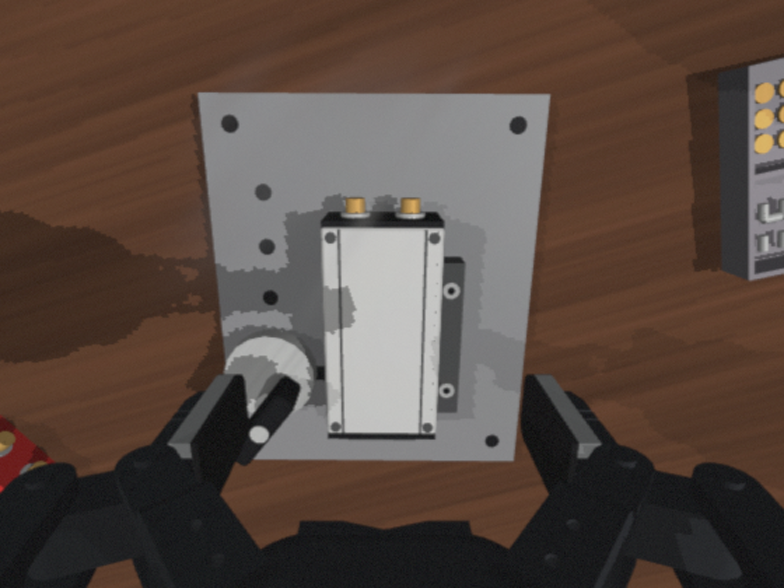

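The case lies flat and parallel, its end at the stop (382,437) and its side at the fence (442,330). I'll nudge the socket end with shut fingers, above the sockets, to make sure it's on the end stop.

Request:
arm_command(
  targets=[
    [0,-24,0,-0.2,0.2,0],
    [0,-24,0,0,0,0],
    [0,-22,0,0,0,0],
    [0,0,0,0,0,0],
    [0,0,30,0,0,0],
    [0,0,30,0,0,0],
    [0,0,15,0,0,0],
    [0,0,0,0,0,0],
  ],
  grip=0,
)

```text
clock: 11.85
position: [0.4446, 0.2265, 0.0627]
tool_rot: [-3.138, 0.006, 1.277]
force: [0.4, 0.0, 0.9]
grip_width: -0.0002
```

```bash
python3 - <<'E'
from h import *
stj(); jp(-65,4,.057)
E
```

```text
t 11.85 p [0.4446 0.2265 0.0627] rpy [-179.79    0.33   73.18] F [0.4 0.  0.9] M [ 0.01 -0.   -0.  ] w -0.0002
jig xy [-80.6   3. ]
Fjig 0.4 0.1 0.9
shift mm [ 1.  15.6  5.7] turn deg [-0.21  0.33 -0.07] |shift in target frame [ 1.  15.6  5.7]
```

Request:
arm_command(
  targets=[
    [1,8,5,-0.2,0.3,0],
    [0,7,0,0,0,0],
    [0,2,0,0,0,0],
    [0,2,0,0,0,0],
  ],
)

```text
clock: 12.25
position: [0.4638, 0.2214, 0.0578]
tool_rot: [-3.139, 0.002, 1.277]
force: [-24.2, 8.7, 3.5]
grip_width: -0.0002
```

Request:
arm_command(
  targets=[
    [0,1.5,0,0,0,0],
    [0,1.5,0,0,0,0],
  ],
)

```text
clock: 12.45
position: [0.4637, 0.2215, 0.0582]
tool_rot: [-3.133, 0.003, 1.279]
force: [-8.6, 3.1, -0.4]
grip_width: -0.0003
```

```bash
python3 - <<'E'
from h import *
stj()
E
```

```text
t 12.45 p [0.4637 0.2215 0.0582] rpy [-1.7949e+02  1.7000e-01  7.3280e+01] F [-8.6  3.1 -0.4] M [ 0.81  1.96 -0.01] w -0.0003
jig xy [-60.9   3.7]
Fjig -9.2 0.5 -0.4
```

The nudge met about 25 N with no further travel, so the case is home. Next I'm backing off and going to the cam.

Request:
arm_command(
  targets=[
    [0,-8,0,0,0,0],
    [0,-6,-5,-0.5,0.2,0],
    [0,0,-40,0,0,0],
    [0,0,-40,0,0,0],
    [0,0,0,0,0,0],
  ],
  grip=50,
)

```text
clock: 12.95
position: [0.4491, 0.2258, 0.1482]
tool_rot: [3.139, -0.003, 1.278]
force: [0.3, 0.2, -0.3]
grip_width: 0.0425
```

```bash
python3 - <<'E'
from h import *
import pickle
f=pickle.load(open('w4.pkl','rb'))
c,s=np.cos(np.radians(JY)),np.sin(np.radians(JY)); J=np.array([.5209,.2004])
P=atz(f,259/1.4,434/1.4,.076); d=P[:2]-J; print(c*d[0]+s*d[1],-s*d[0]+c*d[1])
stj(); jp(48,-53,.14,-31); print(bot.observe()['qpos'].round(2))
E
```

```text
0.047444315431319065 -0.05435866062134338
t 12.95 p [0.4491 0.2258 0.1482] rpy [ 1.7986e+02 -1.5000e-01  7.3250e+01] F [ 0.3  0.2 -0.3] M [-0.    0.03  0.02] w 0.0425
jig xy [-76.    3.7]
Fjig 0.2 0.3 -0.3
shift mm [-56.7 124.    8.4] turn deg [ 0.09 -0.19 31.  ] |shift in target frame [ 15.3 135.5   8.2]
[-0.76  0.48  0.23  2.02 -0.18  0.65  0.86]
```

Request:
arm_command(
  targets=[
    [-14,20,0,0,0,4],
    [-11,20,0,0,0,4],
    [-8,20,0,0,0,4],
    [-5,20,0,0,0,4],
    [-3,20,0,0,0,4],
    [0,15,0,0,0,4],
    [0,8,0,0,0,4],
    [0,0,0,0,0,3],
  ],
)

```text
clock: 13.75
position: [0.5493, 0.1236, 0.1495]
tool_rot: [3.139, -0.007, 0.698]
force: [-0.5, 1.2, -0.5]
grip_width: 0.0426
```

```bash
python3 - <<'E'
from h import *
stj(); jp(47.5,-54.3,.115,-31); 
E
```

```text
t 13.75 p [0.5493 0.1236 0.1495] rpy [179.87  -0.42  40.  ] F [-0.5  1.2 -0.5] M [ 0.   -0.01 -0.08] w 0.0426
jig xy [ 49.3 -65.3]
Fjig -0.8 1.0 -0.5
shift mm [ 7.9 -7.6 34.5] turn deg [ 0.14 -0.42 -2.25] |shift in target frame [ 8.5 -7.2 34.5]
```

Request:
arm_command(
  targets=[
    [8,-7,0,0.1,-0.4,-2],
    [0,0,0,0,0,0],
    [0,0,14,0,0,0],
    [0,0,8,0,0,0],
    [0,0,0,0,0,0],
  ],
)

```text
clock: 14.25
position: [0.5522, 0.1339, 0.1242]
tool_rot: [3.141, 0.002, 0.734]
force: [0.7, 0.2, 0.0]
grip_width: 0.0427
```

```bash
python3 - <<'E'
from h import *
stj(); jp(47.5,-54.3,.070,-31); f=grab('wrist'); save(f,'w5.png',k=1.4)
R,p=tool()
# project bar end points/pivot into tool frame via depth: points at z .072-.080 near pivot
C=cloud(f); T=(C-p)@R*1000; m=(abs(C[...,2]-.076)<.004)&(abs(T[...,0])<30)&(abs(T[...,1])<45)&(f['depth']>0)
P=T[m][:,:2].astype(np.float32); print(len(P)); print(cv2.minAreaRect(P),np.degrees(Ro.from_matrix(R).as_euler('xyz'))[2])
E
```

```text
t 14.25 p [0.5522 0.1339 0.1242] rpy [1.7999e+02 1.4000e-01 4.2030e+01] F [0.7 0.2 0. ] M [ 0.08  0.   -0.  ] w 0.0427
jig xy [ 49.1 -54.7]
Fjig 0.6 0.4 0.0
shift mm [-0.4 -1.6 54.2] turn deg [ 0.01  0.14 -0.22] |shift in target frame [-0.5 -1.6 54.2]
1474
((-0.5614278316497803, -2.0283737182617188), (11.961286544799805, 43.54075241088867), 6.64583683013916) 42.030108208710594
```

View pics/w5.png

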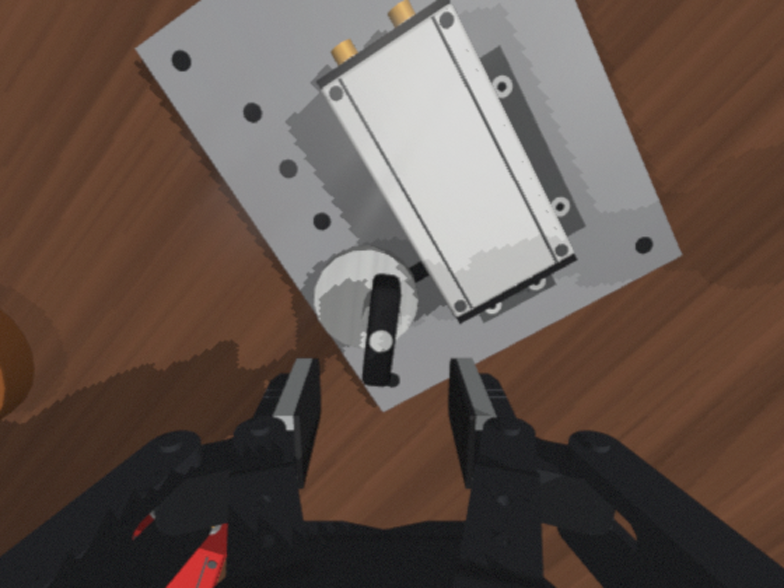

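The bar lies at (381,330), 6.6° off the tool axis and 2 mm off centre. I'm correcting that, descending and gripping.

Request:
arm_command(
  targets=[
    [-0.6,-2,0,0,0,6.5],
    [0,0,0,0,0,0],
    [0,0,25,0,0,0],
    [0,0,17,0,0,0],
    [0,0,7,0,0,0],
    [0,0,0,0,0,0],
  ],
)

```text
clock: 14.9
position: [0.5513, 0.135, 0.0756]
tool_rot: [3.141, -0.0, 0.629]
force: [-0.1, 0.2, 0.3]
grip_width: 0.0428
```

```bash
python3 - <<'E'
from h import *
stj(); jp(47.5,-54.3,.070,-37.85)
E
```

```text
t 14.9 p [0.5513 0.135  0.0756] rpy [ 1.7994e+02 -1.0000e-02  3.6040e+01] F [-0.1  0.2  0.3] M [-0.02 -0.01  0.  ] w 0.0428
jig xy [ 48.  -53.9]
Fjig -0.1 0.2 0.3
shift mm [-0.6 -0.1  5.6] turn deg [ 0.06 -0.01  0.64] |shift in target frame [-0.6 -0.1  5.6]
```

Request:
arm_command(
  targets=[
    [-0.7,-0.5,5,0,0,0.6],
    [0,0,0,0,0,0],
  ],
)

```text
clock: 15.1
position: [0.5509, 0.1349, 0.0714]
tool_rot: [3.14, -0.001, 0.619]
force: [-0.5, 0.5, -0.7]
grip_width: 0.0426
```

Request:
arm_command(
  targets=[
    [0,0,0,0,0,0],
    [0,0,0,0,0,0],
    [0,0,0,0,0,0],
    [0,0,0,0,0,0],
    [0,0,0,0,0,0],
    [0,0,0,0,0,0],
  ],
  grip=0,
  grip_force=80,
)

```text
clock: 15.7
position: [0.5501, 0.1342, 0.0726]
tool_rot: [3.141, -0.0, 0.619]
force: [0.1, -0.8, -4.8]
grip_width: 0.0099
```

```bash
python3 - <<'E'
from h import *
stj()
E
```

```text
t 15.7 p [0.5501 0.1342 0.0726] rpy [ 1.7994e+02 -1.0000e-02  3.5480e+01] F [ 0.1 -0.8 -4.8] M [-0.01 -0.17 -0.07] w 0.0099
jig xy [ 47.1 -55. ]
Fjig 0.3 -0.7 -4.8
```

Request:
arm_command(
  targets=[
    [0,0,0,0,0,4],
    [0,0,0,0,0,4],
    [0,0,0,0,0,4],
    [0,0,0,0,0,4],
  ],
)

```text
clock: 16.1
position: [0.5503, 0.1342, 0.0727]
tool_rot: [3.141, -0.001, 0.333]
force: [0.4, -0.6, -6.4]
grip_width: 0.0102
```

```bash
python3 - <<'E'
from h import *
stj()
E
```

```text
t 16.1 p [0.5503 0.1342 0.0727] rpy [ 1.7995e+02 -4.0000e-02  1.9070e+01] F [ 0.4 -0.6 -6.4] M [-0.16 -0.26  0.22] w 0.0102
jig xy [ 47.2 -54.9]
Fjig 0.6 -0.5 -6.4
```

Request:
arm_command(
  targets=[
    [0,0,0,0,0,4],
    [0,0,0,0,0,4],
    [0,0,0,0,0,4],
    [0,0,0,0,0,4],
    [0,0,0,0,0,4],
    [0,0,0,0,0,4],
  ],
)

```text
clock: 16.7
position: [0.5505, 0.1342, 0.0726]
tool_rot: [3.14, -0.001, -0.101]
force: [0.5, -1.1, -5.7]
grip_width: 0.0102
```

```bash
python3 - <<'E'
from h import *
stj()
E
```

```text
t 16.7 p [0.5505 0.1342 0.0726] rpy [ 1.7993e+02 -8.0000e-02 -5.8000e+00] F [ 0.5 -1.1 -5.7] M [-0.27 -0.19  0.13] w 0.0102
jig xy [ 47.4 -54.8]
Fjig 0.8 -0.9 -5.7
```

Request:
arm_command(
  targets=[
    [0,0,0,0,0,2],
    [0,0,0,0,0,2],
  ],
)

```text
clock: 16.9
position: [0.5505, 0.1342, 0.0726]
tool_rot: [3.14, -0.002, -0.174]
force: [-0.3, -1.3, -5.2]
grip_width: 0.0102
```

```bash
python3 - <<'E'
from h import *
stj()
E
```

```text
t 16.9 p [0.5505 0.1342 0.0726] rpy [ 1.7991e+02 -9.0000e-02 -9.9900e+00] F [-0.3 -1.3 -5.2] M [-0.35 -0.2   0.17] w 0.0102
jig xy [ 47.5 -54.8]
Fjig 0.1 -1.3 -5.2
```

Request:
arm_command(
  targets=[
    [0,0,0,0,0,1],
    [0,0,0,0,0,1],
  ],
)

```text
clock: 17.1
position: [0.5506, 0.1342, 0.0726]
tool_rot: [3.14, -0.002, -0.211]
force: [0.8, -2.1, -4.8]
grip_width: 0.01
```

```bash
python3 -c "from h import *;stj()"
```

```text
t 17.1 p [0.5506 0.1342 0.0726] rpy [ 1.7991e+02 -1.0000e-01 -1.2080e+01] F [ 0.8 -2.1 -4.8] M [-0.38 -0.22  0.16] w 0.01
jig xy [ 47.5 -54.8]
Fjig 1.4 -1.8 -4.8
```

Request:
arm_command(
  targets=[
    [0,0,0,0,0,1],
    [0,0,0,0,0,1],
  ],
)

```text
clock: 17.3
position: [0.5506, 0.1342, 0.0727]
tool_rot: [3.14, -0.002, -0.248]
force: [-0.3, -0.9, -4.9]
grip_width: 0.0101
```

```bash
python3 -c "from h import *;stj()"
```

```text
t 17.3 p [0.5506 0.1342 0.0727] rpy [ 1.7992e+02 -1.0000e-01 -1.4190e+01] F [-0.3 -0.9 -4.9] M [-0.31 -0.21  0.14] w 0.0101
jig xy [ 47.5 -54.8]
Fjig -0.0 -1.0 -4.9
```

Request:
arm_command(
  targets=[
    [0,0,0,0,0,1],
    [0,0,0,0,0,1],
  ],
)

```text
clock: 17.5
position: [0.5506, 0.1342, 0.0727]
tool_rot: [3.14, -0.002, -0.285]
force: [0.1, -0.1, -5.1]
grip_width: 0.0104
```

```bash
python3 -c "from h import *;stj()"
```

```text
t 17.5 p [0.5506 0.1342 0.0727] rpy [ 1.7993e+02 -1.0000e-01 -1.6350e+01] F [ 0.1 -0.1 -5.1] M [-0.33 -0.27  0.2 ] w 0.0104
jig xy [ 47.5 -54.8]
Fjig 0.1 -0.1 -5.1
```

Request:
arm_command(
  targets=[
    [0,0,0,0,0,1],
    [0,0,0,0,0,1],
  ],
)

```text
clock: 17.7
position: [0.5506, 0.1342, 0.0726]
tool_rot: [3.14, -0.002, -0.323]
force: [-0.2, -1.4, -5.5]
grip_width: 0.0103
```

```bash
python3 -c "from h import *;stj()"
```

```text
t 17.7 p [0.5506 0.1342 0.0726] rpy [ 1.7993e+02 -1.1000e-01 -1.8520e+01] F [-0.2 -1.4 -5.5] M [-0.31 -0.24  0.15] w 0.0103
jig xy [ 47.5 -54.9]
Fjig 0.2 -1.4 -5.5
```

Request:
arm_command(
  targets=[
    [0,0,0,0,0,1],
    [0,0,0,0,0,1],
  ],
)

```text
clock: 17.9
position: [0.5506, 0.1342, 0.0727]
tool_rot: [3.14, -0.002, -0.361]
force: [1.0, -1.9, -5.7]
grip_width: 0.0102
```

```bash
python3 -c "from h import *;stj()"
```

```text
t 17.9 p [0.5506 0.1342 0.0727] rpy [ 1.7994e+02 -1.1000e-01 -2.0700e+01] F [ 1.  -1.9 -5.7] M [-0.4  -0.22  0.18] w 0.0102
jig xy [ 47.6 -54.8]
Fjig 1.5 -1.5 -5.7
```

Request:
arm_command(
  targets=[
    [0,0,0,0,0,1],
    [0,0,0,0,0,1],
  ],
)

```text
clock: 18.1
position: [0.5506, 0.1342, 0.0727]
tool_rot: [3.141, -0.002, -0.399]
force: [1.1, -0.9, -5.5]
grip_width: 0.01
```

```bash
python3 -c "from h import *;stj()"
```

```text
t 18.1 p [0.5506 0.1342 0.0727] rpy [ 1.7994e+02 -1.2000e-01 -2.2890e+01] F [ 1.1 -0.9 -5.5] M [-0.39 -0.21  0.17] w 0.01
jig xy [ 47.6 -54.8]
Fjig 1.4 -0.5 -5.5
```

Request:
arm_command(
  targets=[
    [0,0,0,0,0,1],
    [0,0,0,0,0,1],
  ],
)

```text
clock: 18.3
position: [0.5506, 0.1341, 0.0727]
tool_rot: [3.141, -0.002, -0.437]
force: [0.7, -2.7, -4.5]
grip_width: 0.0102
```

```bash
python3 -c "from h import *;stj()"
```

```text
t 18.3 p [0.5506 0.1341 0.0727] rpy [ 1.7994e+02 -1.2000e-01 -2.5060e+01] F [ 0.7 -2.7 -4.5] M [-0.36 -0.27  0.17] w 0.0102
jig xy [ 47.6 -54.9]
Fjig 1.5 -2.4 -4.5
```

Request:
arm_command(
  targets=[
    [0,0,0,0,0,1],
    [0,0,0,0,0,1],
  ],
)

```text
clock: 18.5
position: [0.5506, 0.1342, 0.0727]
tool_rot: [3.141, -0.002, -0.475]
force: [0.8, -1.0, -5.3]
grip_width: 0.0104
```

```bash
python3 -c "from h import *;stj()"
```

```text
t 18.5 p [0.5506 0.1342 0.0727] rpy [ 1.7995e+02 -1.2000e-01 -2.7240e+01] F [ 0.8 -1.  -5.3] M [-0.43 -0.25  0.19] w 0.0104
jig xy [ 47.6 -54.9]
Fjig 1.1 -0.7 -5.3
```

Request:
arm_command(
  targets=[
    [0,0,0,0,0,1],
    [0,0,0,0,0,1],
  ],
)

```text
clock: 18.7
position: [0.5506, 0.1341, 0.0726]
tool_rot: [3.141, -0.002, -0.514]
force: [-0.6, -1.2, -6.0]
grip_width: 0.0103
```

```bash
python3 -c "from h import *;stj()"
```

```text
t 18.7 p [0.5506 0.1341 0.0726] rpy [ 1.7995e+02 -1.3000e-01 -2.9430e+01] F [-0.6 -1.2 -6. ] M [-0.43 -0.2   0.17] w 0.0103
jig xy [ 47.6 -54.9]
Fjig -0.2 -1.3 -6.0
```

Request:
arm_command(
  targets=[
    [0,0,0,0,0,1],
  ],
)

```text
clock: 18.8
position: [0.5507, 0.1341, 0.0727]
tool_rot: [3.141, -0.002, -0.533]
force: [0.7, -0.4, -6.4]
grip_width: 0.0098
```

```bash
python3 -c "from h import *;stj()"
```

```text
t 18.8 p [0.5507 0.1341 0.0727] rpy [ 1.7995e+02 -1.3000e-01 -3.0520e+01] F [ 0.7 -0.4 -6.4] M [-0.4  -0.26  0.16] w 0.0098
jig xy [ 47.6 -54.9]
Fjig 0.8 -0.2 -6.4
```

Request:
arm_command(
  targets=[
    [0,0,0,0,0,1],
    [0,0,0,0,0,1],
  ],
)

```text
clock: 19.0
position: [0.5507, 0.1341, 0.0727]
tool_rot: [3.141, -0.002, -0.571]
force: [1.4, -1.1, -5.5]
grip_width: 0.0105
```

```bash
python3 -c "from h import *;stj()"
```

```text
t 19.0 p [0.5507 0.1341 0.0727] rpy [ 1.7996e+02 -1.3000e-01 -3.2700e+01] F [ 1.4 -1.1 -5.5] M [-0.44 -0.23  0.17] w 0.0105
jig xy [ 47.6 -54.9]
Fjig 1.6 -0.7 -5.5
```

Request:
arm_command(
  targets=[
    [0,0,0,0,0,1],
  ],
)

```text
clock: 19.1
position: [0.5507, 0.1341, 0.0727]
tool_rot: [3.141, -0.002, -0.59]
force: [0.3, -1.7, -4.5]
grip_width: 0.0103
```

```bash
python3 -c "from h import *;stj()"
```

```text
t 19.1 p [0.5507 0.1341 0.0727] rpy [ 1.7996e+02 -1.4000e-01 -3.3790e+01] F [ 0.3 -1.7 -4.5] M [-0.47 -0.24  0.23] w 0.0103
jig xy [ 47.6 -54.9]
Fjig 0.8 -1.6 -4.5
```

Request:
arm_command(
  targets=[
    [0,0,0,0,0,1],
  ],
)

```text
clock: 19.2
position: [0.5507, 0.1341, 0.0727]
tool_rot: [3.141, -0.002, -0.609]
force: [0.5, -2.0, -5.9]
grip_width: 0.0104
```

```bash
python3 -c "from h import *;stj()"
```

```text
t 19.2 p [0.5507 0.1341 0.0727] rpy [ 1.7996e+02 -1.4000e-01 -3.4870e+01] F [ 0.5 -2.  -5.9] M [-0.48 -0.23  0.38] w 0.0104
jig xy [ 47.6 -54.9]
Fjig 1.0 -1.7 -5.9
```

Request:
arm_command(
  targets=[
    [0,0,0,0,0,0.5],
  ],
)

```text
clock: 19.3
position: [0.5507, 0.1341, 0.0726]
tool_rot: [3.141, -0.002, -0.619]
force: [0.6, -1.4, -4.3]
grip_width: 0.0104
```

```bash
python3 -c "from h import *;stj()"
```

```text
t 19.3 p [0.5507 0.1341 0.0726] rpy [ 1.7996e+02 -1.4000e-01 -3.5440e+01] F [ 0.6 -1.4 -4.3] M [-0.53 -0.27  0.4 ] w 0.0104
jig xy [ 47.6 -55. ]
Fjig 1.0 -1.2 -4.3
```

Request:
arm_command(
  targets=[
    [0,0,0,0,0,0.5],
  ],
)

```text
clock: 19.4
position: [0.5506, 0.134, 0.0726]
tool_rot: [3.141, -0.002, -0.628]
force: [0.8, -1.6, -3.9]
grip_width: 0.0099
```

```bash
python3 -c "from h import *;stj();print([bot.observe()['moment'][2].round(3) for _ in range(3)])"
```

```text
t 19.4 p [0.5506 0.134  0.0726] rpy [ 1.7995e+02 -1.4000e-01 -3.5970e+01] F [ 0.8 -1.6 -3.9] M [-0.51 -0.21  0.45] w 0.0099
jig xy [ 47.6 -55. ]
Fjig 1.2 -1.3 -3.9
[np.float64(0.449), np.float64(0.449), np.float64(0.449)]
```

The torque is 0.45 N m, so clamping is about 12–17 N. I'm letting go and rising clear.

Request:
arm_command(
  targets=[
    [0,0,0,0,0,0],
    [0,0,0,0,0,0],
    [0,0,0,0,0,0],
    [0,0,0,0,0,0],
  ],
  grip=50,
)

```text
clock: 19.8
position: [0.551, 0.1348, 0.0733]
tool_rot: [-3.141, -0.002, -0.628]
force: [0.3, -0.9, 0.5]
grip_width: 0.0428
```

Request:
arm_command(
  targets=[
    [0,0,-15,0,0,0],
    [0,0,-40,0,0,0],
    [0,-10,-40,0,0,0],
    [0,-20,-40,0,0,0],
    [0,0,0,0,0,0],
    [0,0,0,0,0,0],
  ],
)

```text
clock: 20.4
position: [0.5685, 0.1584, 0.2187]
tool_rot: [-3.141, -0.003, -0.632]
force: [-0.2, 0.2, -0.6]
grip_width: 0.043
```

```bash
python3 - <<'E'
from h import *
stj(); f=grab('wrist'); save(f,'w6.png',k=1.4)
C=cloud(f); d=C[...,:2]-np.array([.5209,.2004]); c,s=np.cos(np.radians(JY)),np.sin(np.radians(JY))
X=1000*(c*d[...,0]+s*d[...,1]);Y=1000*(-s*d[...,0]+c*d[...,1])
m=(abs(C[...,2]-.048)<.004)&(f['depth']>0)&(X>-60)&(X<90)&(Y>-27)&(Y<45)
print(cv2.minAreaRect(np.stack([X[m],Y[m]],1).astype(np.float32)))
m=(abs(C[...,2]-.076)<.004)&(f['depth']>0)&(abs(X-48)<40)&(abs(Y+54)<40)
print(cv2.minAreaRect(np.stack([X[m],Y[m]],1).astype(np.float32)))
E
```

```text
t 20.4 p [0.5685 0.1584 0.2187] rpy [-1.7995e+02 -1.5000e-01 -3.6190e+01] F [-0.2  0.2 -0.6] M [-0.03  0.05 -0.03] w 0.043
jig xy [ 57.6 -26.5]
Fjig -0.2 0.1 -0.6
((9.936351776123047, 3.5202884674072266), (60.21255874633789, 120.32781219482422), 89.96507263183594)
((47.878910064697266, -54.21900177001953), (43.212249755859375, 11.66055679321289), 72.46715545654297)
```

View pics/w6.png

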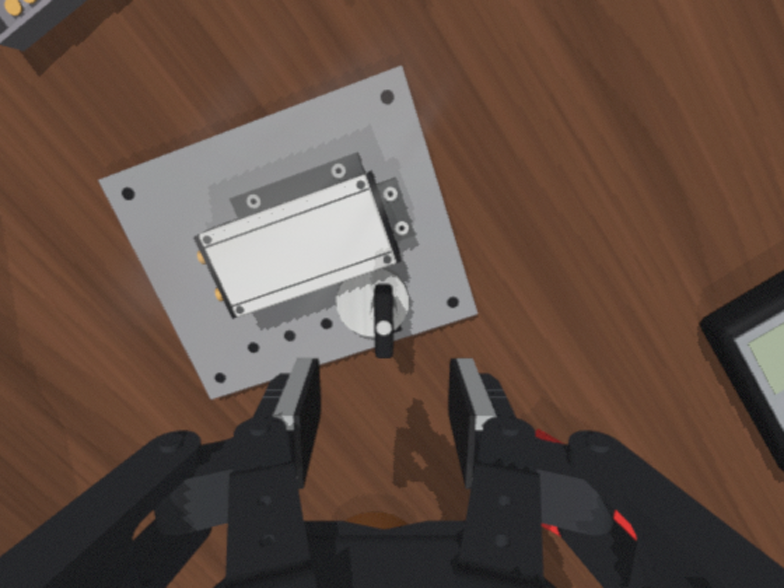

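The case is square and seated, at (300,245), between the fence (295,185) and the stop (397,210). The lobe bears on it at (380,275), and the gripper is clear. Handing in.

```bash
python3 -c "from workcell import bot;print(bot.job_done())"
```

```text
the job is handed in; nothing more can be done
None
```

The case is in the jig, home against the fence and end stop with its sockets away from the stop. The cam is turned clockwise onto it, and I've let go and handed the job in.

- **Seating:** I slid the case onto the end stop (28 N contact), then onto the fence (about 20 N). A nudge on the socket end with shut fingers, 25 N, moved it no further. The last wrist image shows it square to the jig within 0.1°.
- **Clamping:** Cam torque held at about 0.17 N m until the lobe touched the case. I stopped at 0.45 N m, about 2.5° past touch. That is roughly 12 N by torque or 17 N by angle, so within the 10–20 N wanted either way.
- **Disagreements:**
    - After release, the bar measured 107.5° in the image against 109.2° from the wrist angle. The depth fit is only good to about 1°, so I trusted the torque. I did not measure the clamping force again after letting go.
    - The case and fence read 1–1.5 mm off their stated positions in y, within the 2 mm camera calibration.
- **Other things on the bench:** I never approached or felt contact with any of them, but I took no final overview picture. The run finished at 20.4 s of the 64 s allowed.

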